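# Hold a welded post foot to the fume extractor with tongs

### The arm

A 6-joint arm with a two-finger parallel gripper is mounted at the origin on the work surface. World frame = base frame: x ahead of the robot, y to its left, z up, the work surface at z = 0. Lengths are in m, angles in rad, forces in N, time in s.
With the tool pointing down it reaches from about 0.25 to 0.725 m from the base axis. Payload 9.7 kg.
Tool frame: the origin (TCP) lies midway between the tips of the shut fingers; the grasp point (between the pads) lies 19 mm behind it; z points along the fingers, y is the line along which they close (so a half turn about z gives the same grasp; the last joint's range is limited). The gripper opens to 85 mm and grips with 20 to 120 N. Pads are 22 mm wide; open, the fingers measure 114 mm over their backs; the gripper's body (76 mm by 85 mm) begins 54 mm behind the grasp point. The pads swing forward as they close: fully open they stand 13 mm farther back than shut.
Start: joints at [-1.233, 0.087, 0.176, 1.66, 0, 1.571], TCP at [0.182, -0.519, 0.231] pointing down, gripper open.
Joint ranges: [-3.13, 3.13], [-0.85, 1.81], [-1.15, 1.24], [-2.2, 2.28], [-1.44, 1.52], [-3.14, 3.14]. Speed limits (rad/s): [2.22, 2.22, 2.57, 3.14, 3.14, 3.14].

### API

Orientations are given as a 3x3 rotation matrix whose columns are the frame's x, y, z axes.
In Python, from station import arm, vision gives the robot as it stands.
- The arm moves only by the tool move_arm, never from a script. Its argument "motion" is a list of rows, each an object with "linear": the shift along the tool's x, y, z each as a share of 0.15 m, from -1 to 1, a list of three; "twist": the turn, a rotation vector about the tool's x, y, z each as a share of 30 degrees, from -1 to 1, a list of three. In form: [{"linear": [x, y, z], "twist": [wx, wy, wz]}, ...]. A call has 1 to 12 rows; each row is the pose to reach, as a shift and turn from the pose commanded when the call began, along the tool's axes at that moment; what a row does not reach only later rows make up. A row lasts 1/8 s, in which the tool goes at most 62.5 mm and 10.7 degrees, less where a joint would pass 70% of its speed; a pose out of reach is approached as far as the arm can. A call with a number of a shift or a turn outside -1 to 1 is refused whole. A call with a gripper value outside its range is refused whole. "grip" is the closure, from 0 (fully open) to 1 (shut), set as the call begins (left out, the last holds). The fingers move at their own pace and stop on an object; "newtons" is the grip in N (left out, the last holds). Time passes only in rows, so rows that repeat a pose let the fingers close. It gives the time, the measured TCP pose, the force, the opening and the grip force at its end, in the units of the state.
- arm.sense(): the state, without advancing time (a new reading comes with each control period).
- vision.capture(name): name is "scene" or "top"; returns a dict with "image" (384x512x3 uint8, blue, green, red), "range_z" (384x512 float32, m along the optical axis (not along the pixel's ray), 0 where there is no reading), "K" (3x3 intrinsics, pixels), "k1" (the pictures are not rectified: a ray, as slopes to the right and down, at radius r is drawn at 1 + k1 r^2 times it, then the intrinsics apply), "view" (4x4, takes a point from world to camera coordinates). Camera axes: x right, y up, looking along -z (the intrinsics and any distortion apply to the point x, -y, -z); pixel columns grow to the right and rows downward; lengths in m; the calibration is good to about 2 mm. A picture is of the moment at which its call begins.
- arm.hand_in(): hands the job in; it is judged then, once.
The state is a dict: "t": time; "joint_positions": joint angles; "joint_vel": joint speeds; "tau": joint torques, N m; "position": TCP position; "ee_rot": TCP orientation; "ft_force": force on the tool from outside, world axes, zero at the start; "torque": the same for the moment, N m; "gripper_width": finger opening in m; "grip_force": force on a finger pad.
Only numpy, scipy, OpenCV 4.12 (cv2) and the standard library are available. Lean on these libraries where they do the work, as an engineer would, in place of code of your own. Each camera call takes 0.05 s, during which the arm holds its last target. There are 200 camera calls.

### The job

Pick up the spring tongs by their wooden grips, close their jaws round the tube of the freshly welded post foot (the short tube on a small square plate) standing on the firebrick, and hold it up with the tongs in front of the middle of the fume extractor's round mouth, a hand's breadth or less away from it. Finish while still holding it there, still, in the tongs: do not put it down or let go. Never touch the post foot with the gripper itself, do not touch the extractor, and leave the other things on the bench where they are.

Things in the scene. Friction and masses are not known exactly. Their poses are not given: they have to be found in the camera images.
- tongs: Spring tongs lying on edge on the bench: two sheet-steel arms hinged at the tail, held apart by a spring; about 245 mm long, 75 mm wide at the jaws, 36 mm tall, 0.2 kg. Origin: on the underside, midway between the two wooden grips; x points along the tongs to the jaws, y to the left arm, z up. The tail hinge (28 mm across) is 120 mm behind the origin, a stub behind it ends at 146 mm.
- tongs_grips (a point): Midway between the two grips, 18 mm above the underside; axes as the tongs. Grips: wooden plates 70 mm long (x), 36 mm tall; 56 mm over their outer faces when open, 36 mm with the jaws on a 27 mm tube. Squeeze them across y: the spring pushes back with 6 N a grip open, 9 N on the tube. Squeezed to 52 mm the tongs can be carried with jaws open; 40 N or so holds the tube firmly, under 20 N weakly.
- tongs_jaws (a point): Midway between the two V-shaped jaws, 80 mm ahead of the grips' middle and 18 mm above the underside; axes as the tongs. The jaws are 20 mm tall (10 mm above and below this point) and reach 16 mm ahead of and behind it; the clear gap between their edges is 50 mm when open, about 43 mm with the grips squeezed to 52 mm.
- tongs_left: The tongs' left arm (on +y) with its grip and jaw. Origin on the tail hinge, 18 mm above the underside.
- tongs_right: The tongs' right arm (on -y) with its grip and jaw. Origin on the tail hinge, 18 mm above the underside.
- foot: The welded post foot: a steel tube 27 mm in diameter standing on a square plate 40 x 40 x 5 mm, 50 mm tall in all, about 0.09 kg. It stands loose on the firebrick. Origin: centre of the plate's underside, z up along the tube.
- foot_tube (a point): The point on the tube's axis 30 mm above the foot's underside (the tube runs from 5 to 50 mm): where the middle of the jaws should grip.
- brick: The firebrick, 110 x 100 x 25 mm, fixed on the bench. Origin: centre of its underside.
- extractor: Benchtop fume extractor, fixed: a low yellow box with a hose and a dark flared round nozzle. Origin: on the bench below the centre of the nozzle's mouth; the mouth faces along its own -x, the box (145 mm tall, 260 mm wide, handle on top) lies behind at x 180 to 420 mm. The nozzle spans 125 to 255 mm above the bench, free below.
- mouth (a point): The centre of the nozzle's round mouth (130 mm across), 190 mm above the bench. Its own -x points straight out of the mouth, z is up.
- nut: a loose M20 hex nut, 34 mm across, 14 mm tall, lying flat; a bystander. Origin: centre of its underside.
- hammer: a hammer lying flat on the bench, handle along its own -x, about 0.3 m long; a bystander.
- spray: an upright aluminium spray tin, 60 mm across, 150 mm tall; a bystander. Origin: centre of its underside.
- pipe: a plain pipe offcut standing upright, 42 mm across, 75 mm tall, with no plate under it; a bystander. Origin: centre of its underside.
- offcut: a flat steel offcut 70 x 50 x 8 mm; a bystander. Origin: centre of its underside.
- brush: a hand brush lying flat; a bystander.
- square: a magnetic welding square, 100 mm sides, 16 mm tall, lying flat; a bystander. Origin: centre of its underside.
Things that resemble listed ones, but are neither listed nor needed, are in the scene too. Leave any black look-alike of the tongs alone. Leave any orange look-alike of the foot alone.

How it is judged:
By the outcome, as a careful person would: the job done as asked, in the order asked, and still so for the second after the job is handed in, while the arm keeps its last pose, push and grip.
It also fails if it takes over 51 s, if anything falls off the work surface, if the arm or the gripper's body presses on something with over 40 N, if the wrist force passes 120 N, or if a joint passes its speed limit or range.

## Working session

There is one attempt and no reset: what is moved stays moved. The work goes in short steps, Python scripts to look and compute and a tool call to move; the robot and the scene stay as the last step left them, time stands still between calls to the robot, and variables do not carry over. Pictures are saved under pics/ and viewed, at most 10 in all, crops included, and the job is handed in when it is done.

Besides the shell and the picture viewer there is one more tool, called after ">>>" by a JSON object that holds its "op" and its "data". move_arm: Moves the arm, as the interface text tells. Its arguments: {"type":"object","properties":{"motion":{"type":"array","items":{"type":"object","properties":{"linear":{"type":"array","items":{"type":"number","minimum":-1,"maximum":1}},"twist":{"type":"array","items":{"type":"number","minimum":-1,"maximum":1}}}}},"grip":{"type":"number"},"newtons":{"type":"number"}},"required":["motion"]}

```bash
mkdir -p pics; cat > h.py <<'E'
import numpy as np, cv2, pickle
from station import arm, vision
def cap(n,tag):
    c=vision.capture(n); cv2.imwrite(f'pics/{tag}.png',c['image']); pickle.dump(c,open(f'pics/{tag}.pkl','wb')); return c
def load(tag): return pickle.load(open(f'pics/{tag}.pkl','rb'))
def ray(c,u,v):
    K=c['K']; d=np.array([(u-K[0,2])/K[0,0],(v-K[1,2])/K[1,1]]); s=d.copy()
    for _ in range(20): s=d/(1+c['k1']*(s@s))
    return s
def p3(c,u,v,z=None):
    s=ray(c,u,v); V=np.linalg.inv(c['view']); dirw=V[:3,:3]@np.array([s[0],-s[1],-1.]); o=V[:3,3]
    if z is None: return o+dirw*c['range_z'][int(round(v)),int(round(u))]
    return o+dirw*(z-o[2])/dirw[2]
def cloud(c):
    K=c['K'];v,u=np.mgrid[0:384,0:512]; d=np.stack([(u-K[0,2])/K[0,0],(v-K[1,2])/K[1,1]],-1); s=d.copy()
    for _ in range(20): s=d/(1+c['k1']*(s**2).sum(-1,keepdims=True))
    r=c['range_z'][...,None]; P=np.concatenate([s[...,:1]*r,-s[...,1:]*r,-r],-1); V=np.linalg.inv(c['view'])
    return P@V[:3,:3].T+V[:3,3]
def toframe(T,R):
    "shift (share of .15) and twist (share of 30deg) from the current pose to TCP T,R"
    s=arm.sense(); Rc=np.array(s['ee_rot']); 
    return (Rc.T@(T-np.array(s['position']))/.15).round(3),(cv2.Rodrigues(Rc.T@R)[0].ravel()/np.radians(30)).round(3)
E
python3 - <<'E'
from h import *
a=cap('scene','s0');b=cap('top','t0')
cv2.imwrite('pics/both0.png',cv2.resize(np.vstack([a['image'],b['image']]),None,fx=.78,fy=.78))
for c in(a,b): print(c['K'],c['k1'],np.linalg.inv(c['view']).round(3))
s=arm.sense();print(s['position'],s['ee_rot'],s['t'],s['gripper_width'])
E
```

```text
[[398.22648419   0.         252.65234766]
 [  0.         398.22648419 192.34777171]
 [  0.           0.           1.        ]] 0.023540890367465178 [[-0.091 -0.557  0.825  1.336]
 [ 0.996 -0.048  0.078  0.035]
 [-0.004  0.829  0.56   0.673]
 [ 0.     0.     0.     1.   ]]
[[482.77524845   0.         246.95862186]
 [  0.         482.77524845 187.63747283]
 [  0.           0.           1.        ]] -0.1464557431878698 [[ 0.021  0.986 -0.166  0.264]
 [-1.     0.02  -0.009 -0.062]
 [-0.005  0.166  0.986  1.53 ]
 [ 0.     0.     0.     1.   ]]
[ 0.182206   -0.51873966  0.23064401] [[ 9.43494747e-01  3.31387256e-01 -3.85652968e-04]
 [ 3.31387481e-01 -9.43494083e-01  1.11937502e-03]
 [ 7.08532392e-06 -1.18392502e-03 -9.99999299e-01]] 0.1 0.08567950994588726
```

View pics/s0.png

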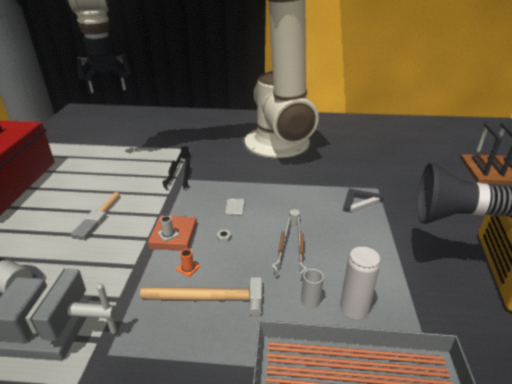

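View pics/t0.png

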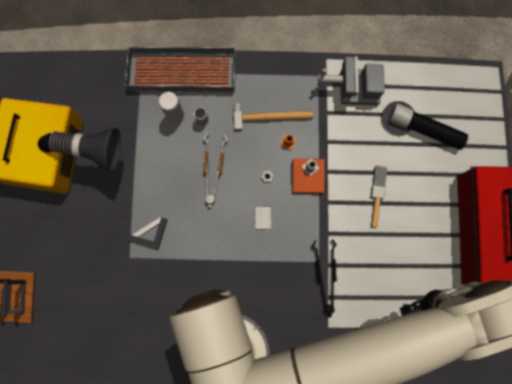

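Candidates (top view): tongs with wooden grips at (214,163), black look-alike at (325,280). Feet: grey on the brick at (311,166), orange look-alike at (289,142), pipe with no plate at (200,115). I choose the wooden-grip tongs and the grey foot, and check both in a close crop.

```bash
python3 - <<'E'
from h import *
b=load('t0')['image'];a=load('s0')['image']
f=lambda i,x,y,w,h:cv2.resize(i[y:y+h,x:x+w],(400,400*h//w),interpolation=cv2.INTER_CUBIC)
l=np.hstack([f(b,180,125,80,90),f(b,285,145,50,56)[:450]]) if 0 else None
A=f(b,175,128,80,80);B=f(b,285,145,48,48);C=f(a,250,200,80,80)[:200*2];D=f(a,145,205,60,60)
cv2.imwrite('pics/crop0.png',cv2.resize(np.vstack([np.hstack([A,B]),np.hstack([C,D])]),(600,600)))
E
```

```text
(no output)
```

View pics/crop0.png

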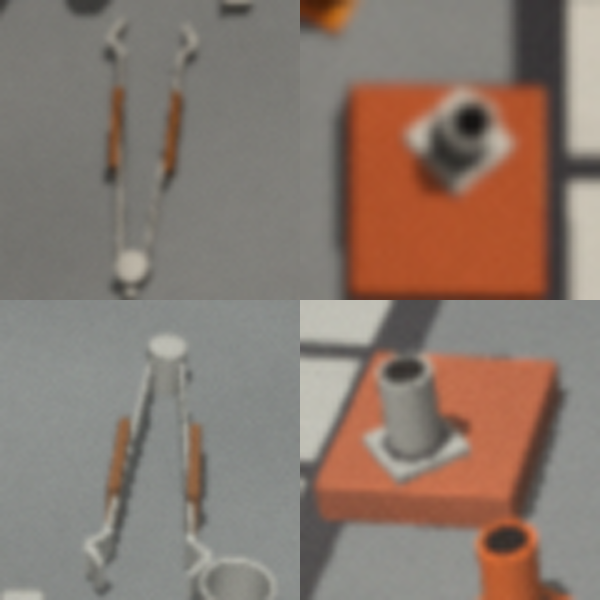

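The top picture shows the wooden-grip tongs (hinge (210,199), grips (206,162)/(221,162)) with the jaws toward +x. The grey foot has a square plate, with the tube top at (312,164). The mouth is at about (118,148), facing right (-y).

```bash
python3 - <<'E'
from h import *
a=load('s0');b=load('t0')
def tri(pa,pb):
    A=[];y=[]
    O=[];D=[]
    for c,p in((a,pa),(b,pb)):
        s=ray(c,*p);V=np.linalg.inv(c['view']);d=V[:3,:3]@np.array([s[0],-s[1],-1.]);D.append(d/np.linalg.norm(d));O.append(V[:3,3])
    t=np.linalg.lstsq(np.stack([D[0],-D[1]],1),O[1]-O[0],rcond=None)[0]
    p,q=O[0]+t[0]*D[0],O[1]+t[1]*D[1]; return ((p+q)/2).round(4),np.linalg.norm(p-q).round(4)
print('hinge',tri((294.5,212.5),(209.9,198.7)))
print('tubetop',tri((166.2,218.6),(312.2,164.2)))
print('grips top z.036', [p3(b,u,v,.036).round(4) for u,v in((205.7,162.1),(221,162.4),(209.9,198.7))])
print('jaw tips',[p3(b,175+x/3.75,128+y/3.75,.028).round(4) for x,y in((118,25),(188,25))])
print('plate ctr',p3(b,310.4,167.4,.030),'tube top',p3(b,312.2,164.2,.075))
P=cloud(b);Q=cloud(a)
def med(P,u,v,k=1): return np.median(P[v-k:v+k+1,u-k:u+k+1].reshape(-1,3),0).round(4)
print('hinge r',med(P,210,199),med(Q,294,212),'brick',med(P,300,185),'bench',med(P,240,200))
for n,u,v in(('pipe',200,112),('spray',168,100),('orange',289,139),('nut',267,177),('hammer',238,116),('offcut',263,218),('square',150,228)): print(n,med(P,u,v))
# nozzle: dark points high, from both
for C,I,n in((P,b,'top'),(Q,a,'scene')):
    g=I['image'].max(-1)
    m=(C[...,2]>.12)&(C[...,2]<.27)&(C[...,1]>.2)&(C[...,1]<.6)&(C[...,0]>.2)&(C[...,0]<.75)&(g<90)&(I['range_z']>0)
    X=C[m];print(n,len(X),X.min(0).round(3),X.max(0).round(3))
    # front edge per x-bin
    for x in np.arange(.38,.62,.02):
        w=X[abs(X[:,0]-x)<.01]
        if len(w)>3: i=w[:,1].argmin();print(round(x,2),len(w),w[i].round(3),w[:,2].max().round(3),w[:,2].min().round(3))
E
```

```text
hinge (array([0.479 , 0.0664, 0.0336]), np.float64(0.0001))
tubetop (array([ 0.5867, -0.2486,  0.0755]), np.float64(0.001))
grips top z.036 [array([0.5955, 0.0836, 0.036 ]), array([0.5955, 0.035 , 0.036 ]), array([0.4786, 0.0663, 0.036 ])]
jaw tips [array([0.6879, 0.0853, 0.028 ]), array([0.689 , 0.0251, 0.028 ])]
plate ctr [ 0.58641971 -0.24916456  0.03      ] tube top [ 0.58698036 -0.24915504  0.075     ]
hinge r [0.4775 0.0656 0.0388] [0.4801 0.0649 0.036 ] brick [ 0.5292 -0.2168  0.0254] bench [ 0.4813 -0.0272  0.0011]
pipe [0.7615 0.1083 0.038 ]
spray [0.7597 0.1936 0.1506]
orange [ 0.6725 -0.1786  0.0522]
nut [ 0.5555 -0.112   0.0144]
hammer [ 0.7525 -0.0148  0.0257]
offcut [ 0.4241 -0.1016  0.0103]
square [0.384  0.2565 0.0077]
top 2076 [0.491 0.2   0.12 ] [0.739 0.586 0.259]
0.5 10 [0.507 0.53  0.125] 0.13 0.12
0.52 7 [0.516 0.527 0.127] 0.127 0.121
0.54 97 [0.542 0.345 0.23 ] 0.241 0.12
0.56 206 [0.569 0.341 0.134] 0.255 0.121
0.58 427 [0.58  0.34  0.131] 0.258 0.12
0.6 545 [0.608 0.336 0.128] 0.259 0.123
scene 3119 [0.529 0.328 0.12 ] [0.661 0.523 0.256]
0.54 358 [0.546 0.343 0.229] 0.231 0.144
0.56 155 [0.565 0.34  0.245] 0.245 0.121
0.58 125 [0.589 0.337 0.129] 0.255 0.12
0.6 308 [0.61  0.335 0.252] 0.256 0.12
```

```bash
cat >> h.py <<'E'
def Rdown(yaw):
    c,s=np.cos(np.radians(yaw)),np.sin(np.radians(yaw)); return np.array([[c,s,0],[s,-c,0],[0,0,-1.]])
def yaw(R): return np.degrees(np.arctan2(R[1,0],R[0,0]))
def plan(T,yw,n,turn=None,p0=None,R0=None):
    s=arm.sense(); p=np.array(s['position'] if p0 is None else p0); R=np.array(s['ee_rot'] if R0 is None else R0)
    y0=yaw(R); d=(yw-y0+180)%360-180 if turn is None else turn; q=p
    for i in range(1,n+1):
        Tt=p+(np.array(T)-p)*i/n; Rt=Rdown(y0+d*i/n)
        print((R.T@(Tt-q)/.15).round(3).tolist(),(cv2.Rodrigues(R.T@Rt)[0].ravel()/np.radians(30)).round(3).tolist()); q,R=Tt,Rt
E
python3 -c "
from h import *
plan([.5975,.0595,.12],176.8,6)"
```

```text
[0.648, -0.453, 0.123] [-0.002, -0.001, -0.875]
[0.782, -0.12, 0.123] [0.0, 0.0, -0.875]
[0.754, 0.238, 0.123] [0.0, 0.0, -0.875]
[0.571, 0.547, 0.123] [0.0, 0.0, -0.875]
[0.27, 0.743, 0.123] [0.0, 0.0, -0.875]
[-0.086, 0.786, 0.123] [0.0, 0.0, -0.875]
```

>>> {"op": "move_arm", "data": {"motion": [{"linear": [0.648,-0.453,0.123],"twist": [0,0,-0.875]},{"linear": [0.648,-0.453,0.123],"twist": [0,0,-0.875]},{"linear": [0.648,-0.453,0.123],"twist": [0,0,-0.875]},{"linear": [0.648,-0.453,0.123],"twist": [0,0,-0.875]}], "grip": 0, "newtons": 40}}

```text
t: 0.6
position: [0.2518, -0.4221, 0.2127]
ee_rot: [[0.699, 0.715, -0.0], [0.715, -0.699, 0.0], [-0.0, -0.0, -1.0]]
ft_force: [-0.7, -0.7, 0.3]
gripper_width: 0.0854
grip_force: 0.0
```

>>> {"op": "move_arm", "data": {"motion": [{"linear": [0.782,-0.12,0.123],"twist": [0,0,-0.875]},{"linear": [0.782,-0.12,0.123],"twist": [0,0,-0.875]},{"linear": [0.782,-0.12,0.123],"twist": [0,0,-0.875]},{"linear": [0.782,-0.12,0.123],"twist": [0,0,-0.875]}]}}

```text
t: 1.1
position: [0.3207, -0.3263, 0.1943]
ee_rot: [[0.313, 0.95, -0.0], [0.95, -0.313, -0.0], [-0.0, -0.0, -1.0]]
ft_force: [-0.0, -0.1, 0.4]
gripper_width: 0.0852
grip_force: 0.0
```

>>> {"op": "move_arm", "data": {"motion": [{"linear": [0.754,0.238,0.123],"twist": [0,0,-0.875]},{"linear": [0.754,0.238,0.123],"twist": [0,0,-0.875]},{"linear": [0.754,0.238,0.123],"twist": [0,0,-0.875]},{"linear": [0.754,0.238,0.123],"twist": [0,0,-0.875]}]}}

```text
t: 1.6
position: [0.3898, -0.2303, 0.1759]
ee_rot: [[-0.137, 0.991, -0.0], [0.991, 0.137, 0.0], [0.0, -0.0, -1.0]]
ft_force: [-0.2, 0.7, 0.1]
gripper_width: 0.0856
grip_force: 0.0
```

>>> {"op": "move_arm", "data": {"motion": [{"linear": [0.571,0.547,0.123],"twist": [0,0,-0.875]},{"linear": [0.571,0.547,0.123],"twist": [0,0,-0.875]},{"linear": [0.571,0.547,0.123],"twist": [0,0,-0.875]},{"linear": [0.571,0.547,0.123],"twist": [0,0,-0.875]}]}}

```text
t: 2.1
position: [0.4589, -0.1343, 0.1574]
ee_rot: [[-0.56, 0.828, -0.0], [0.828, 0.56, -0.0], [0.0, -0.0, -1.0]]
ft_force: [-0.4, 0.9, -0.6]
gripper_width: 0.0854
grip_force: 0.0
```

>>> {"op": "move_arm", "data": {"motion": [{"linear": [0.27,0.743,0.123],"twist": [0,0,-0.875]},{"linear": [0.27,0.743,0.123],"twist": [0,0,-0.875]},{"linear": [0.27,0.743,0.123],"twist": [0,0,-0.875]},{"linear": [0.27,0.743,0.123],"twist": [0,0,-0.875]}]}}

```text
t: 2.6
position: [0.5281, -0.0382, 0.139]
ee_rot: [[-0.868, 0.496, -0.0], [0.496, 0.868, -0.0], [0.0, -0.0, -1.0]]
ft_force: [0.2, 0.0, -0.1]
gripper_width: 0.0851
grip_force: 0.0
```

>>> {"op": "move_arm", "data": {"motion": [{"linear": [-0.086,0.786,0.123],"twist": [0,0,-0.875]},{"linear": [-0.086,0.786,0.123],"twist": [0,0,-0.875]},{"linear": [-0.086,0.786,0.123],"twist": [0,0,-0.875]},{"linear": [-0.086,0.786,0.123],"twist": [0,0,-0.875]}]}}

```text
t: 3.1
position: [0.5973, 0.058, 0.1206]
ee_rot: [[-0.998, 0.061, -0.0], [0.061, 0.998, -0.0], [0.0, -0.0, -1.0]]
ft_force: [-0.5, -0.3, 0.2]
gripper_width: 0.0855
grip_force: 0.0
```

```bash
python3 -c "
from h import *
s=arm.sense();print(s['t'],s['position'],yaw(s['ee_rot']),np.round(s['joint_positions'],2),s['gripper_width'],s['ft_force'])
plan([.5975,.0595,.04],176.8,1)
plan([.5975,.0595,.003],176.8,1)"
```

```text
3.1 [0.59731129 0.05804714 0.12063745] 176.5126338304949 [ 0.1   0.19  0.08  1.46 -0.    0.16] 0.0855224996709257 [-0.45701032 -0.30461729  0.15950575]
[-0.001, 0.01, 0.538] [-0.0, -0.0, -0.01]
[-0.001, 0.01, 0.784] [-0.0, -0.0, -0.01]
```

>>> {"op": "move_arm", "data": {"motion": [{"linear": [0,0.01,0.25],"twist": [0,0,0]},{"linear": [0,0.01,0.5],"twist": [0,0,0]},{"linear": [0,0.01,0.6],"twist": [0,0,0]},{"linear": [0,0.01,0.7],"twist": [0,0,0]},{"linear": [0,0.01,0.75],"twist": [0,0,0]},{"linear": [0,0.01,0.784],"twist": [0,0,0]},{"linear": [0,0.01,0.784],"twist": [0,0,0]}]}}

```text
t: 3.98
position: [0.5975, 0.0608, 0.0032]
ee_rot: [[-0.998, 0.055, 0.0], [0.055, 0.998, 0.0], [-0.0, 0.0, -1.0]]
ft_force: [0.1, 0.7, -0.2]
gripper_width: 0.0856
grip_force: 0.0
```

>>> {"op": "move_arm", "data": {"motion": [{"linear": [0,0,0],"twist": [0,0,0]},{"linear": [0,0,0],"twist": [0,0,0]},{"linear": [0,0,0],"twist": [0,0,0]},{"linear": [0,0,0],"twist": [0,0,0]},{"linear": [0,0,0],"twist": [0,0,0]},{"linear": [0,0,0],"twist": [0,0,0]}], "grip": 0.38, "newtons": 40}}

```text
t: 4.72
position: [0.5979, 0.0608, 0.004]
ee_rot: [[-0.998, 0.055, 0.002], [0.055, 0.998, 0.0], [-0.002, 0.0, -1.0]]
ft_force: [-0.9, -0.8, 5.9]
gripper_width: 0.053
grip_force: 8.3
```

>>> {"op": "move_arm", "data": {"motion": [{"linear": [0,0,0],"twist": [0,0,0]},{"linear": [0,0,0],"twist": [0,0,0]},{"linear": [0,0,-0.05],"twist": [0,0,0]},{"linear": [0,0,-0.15],"twist": [0,0,0]},{"linear": [0,0,-0.3],"twist": [0,0,0]},{"linear": [0,0,-0.45],"twist": [0,0,0]},{"linear": [0,0,-0.6],"twist": [0,0,0]},{"linear": [0,0,-0.7],"twist": [0,0,0]},{"linear": [0,0,-0.7],"twist": [0,0,0]}], "grip": 0.395}}

```text
t: 5.85
position: [0.598, 0.0608, 0.1094]
ee_rot: [[-0.998, 0.055, 0.002], [0.055, 0.998, 0.0], [-0.002, 0.0, -1.0]]
ft_force: [0.6, -0.1, -1.7]
gripper_width: 0.052
grip_force: 6.2
```

```bash
python3 - <<'E'
from h import *
s=arm.sense();print(s['t'],s['position'],yaw(s['ee_rot']),s['gripper_width'],s['grip_force'],s['ft_force'])
a=cap('scene','s1');b=cap('top','t1')
f=lambda i,x,y,w:cv2.resize(i[y:y+w,x:x+w],(400,400),interpolation=cv2.INTER_CUBIC)
cv2.imwrite('pics/c1.png',np.hstack([f(a['image'],215,130,130),f(b['image'],160,110,110)]))
E
```

```text
5.85 [0.59797482 0.06083408 0.10938952] 176.856311290588 0.052037667754580394 6.188813298940659 [ 0.59053594 -0.13719302 -1.70550318]
```

View pics/c1.png

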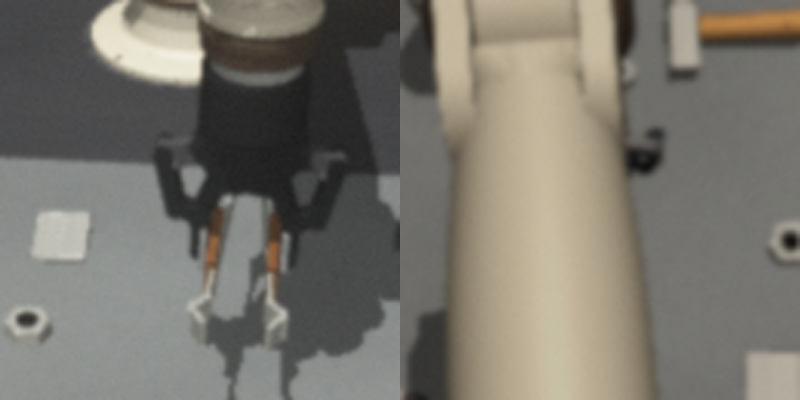

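The tongs hang in the gripper with open jaws at crop (200,310) and (276,320). I measure the jaws' place relative to the tool.

```bash
python3 - <<'E'
from h import *
a=load('s1');P=cloud(a)
m=np.zeros((384,512),bool);m[205:250,270:318]=1
m&=(P[...,2]>.09)&(P[...,2]<.16)&(a['range_z']>0)
X=P[m];t=np.array([.598,.0608,.1094]);u=np.array([.9985,-.055,0]);w=np.array([.055,.9985,0])
D=X-t;L=np.stack([D@u,D@w,D[:,2]],1)
for lo in np.arange(.03,.11,.01):
    w_=L[(L[:,0]>=lo)&(L[:,0]<lo+.01)]
    for s in(1,-1):
        q=w_[w_[:,1]*s>0]
        if len(q)>2: print(round(lo,2),s,len(q),q[:,1].min().round(4),q[:,1].max().round(4),'z',q[:,2].min().round(4),q[:,2].max().round(4))
c=lambda x,y:(215+x*.325,130+y*.325)
for x,y in((200,300),(203,322),(276,303),(279,325)): print(p3(a,*c(x,y),.134).round(4),p3(a,*c(x,y)).round(4))
E
```

```text
0.03 1 35 0.0173 0.025 z 0.0019 0.0329
0.03 -1 35 -0.0273 -0.0197 z -0.0005 0.0328
0.04 1 4 0.0181 0.0197 z 0.0118 0.0245
0.04 -1 3 -0.0221 -0.0215 z 0.0241 0.0248
0.05 1 4 0.0199 0.0204 z 0.023 0.0248
0.05 -1 6 -0.0234 -0.0208 z 0.017 0.0239
0.06 1 20 0.0174 0.025 z 0.0049 0.0249
0.06 -1 20 -0.0263 -0.0194 z 0.0059 0.0252
0.07 1 18 0.0208 0.0316 z 0.0124 0.0266
0.07 -1 23 -0.0342 -0.0219 z 0.01 0.0255
0.08 1 30 0.0217 0.0331 z 0.0037 0.0248
0.08 -1 22 -0.0336 -0.0268 z 0.0055 0.0246
0.09 1 29 0.0197 0.0269 z 0.0037 0.025
0.09 -1 32 -0.0286 -0.0213 z 0.005 0.0256
[0.6697 0.0308 0.134 ] [0.6691 0.0308 0.1336]
[0.6931 0.0337 0.134 ] [0.6911 0.0337 0.1323]
[0.6684 0.0834 0.134 ] [ 5.021e-01  9.530e-02 -3.000e-04]
[0.6918 0.085  0.134 ] [0.6826 0.0857 0.1264]
```

```bash
python3 -c "
from h import *
plan([.5126,-.2164,.125],157,2)
plan([.5126,-.2164,.04],157,1,[.5126,-.2164,.125],Rdown(157))"
```

```text
[0.231, -0.938, -0.059] [-0.0, -0.001, 0.331]
[0.065, -0.964, -0.059] [0.0, 0.0, 0.331]Traceback (most recent call last):
  File "<string>", line 4, in <module>
    plan([.5126,-.2164,.04],157,1,[.5126,-.2164,.125],Rdown(157))
    ~~~~^^^^^^^^^^^^^^^^^^^^^^^^^^^^^^^^^^^^^^^^^^^^^^^^^^^^^^^^^
  File "h.py", line 30, in plan
    Tt=p+(np.array(T)-p)*i/n; Rt=Rdown(y0+d*i/n)
                                          ~~~^~
TypeError: unsupported operand type(s) for /: 'list' and 'int'
```

>>> {"op": "move_arm", "data": {"motion": [{"linear": [0.02,-0.08,-0.03],"twist": [0,0,0.03]},{"linear": [0.06,-0.25,-0.06],"twist": [0,0,0.1]},{"linear": [0.11,-0.45,-0.06],"twist": [0,0,0.16]},{"linear": [0.16,-0.65,-0.06],"twist": [0,0,0.23]},{"linear": [0.21,-0.85,-0.06],"twist": [0,0,0.3]},{"linear": [0.231,-0.938,-0.059],"twist": [0,0,0.331]}]}}

```text
t: 6.7
position: [0.554, -0.0796, 0.1166]
ee_rot: [[-0.973, 0.229, -0.001], [0.229, 0.973, -0.0], [0.001, -0.0, -1.0]]
ft_force: [0.4, -0.4, -1.4]
gripper_width: 0.0523
grip_force: 6.2
```

>>> {"op": "move_arm", "data": {"motion": [{"linear": [0.013,-0.2,-0.02],"twist": [0,0,0.07]},{"linear": [0.027,-0.4,-0.04],"twist": [0,0,0.14]},{"linear": [0.04,-0.6,-0.05],"twist": [0,0,0.2]},{"linear": [0.053,-0.8,-0.059],"twist": [0,0,0.27]},{"linear": [0.062,-0.92,-0.059],"twist": [0,0,0.31]},{"linear": [0.065,-0.964,-0.059],"twist": [0,0,0.331]},{"linear": [0.065,-0.964,-0.059],"twist": [0,0,0.331]}]}}

```text
t: 7.58
position: [0.5128, -0.2163, 0.1255]
ee_rot: [[-0.92, 0.391, -0.0], [0.391, 0.92, 0.0], [0.0, 0.0, -1.0]]
ft_force: [-0.4, 0.6, -2.0]
gripper_width: 0.0516
grip_force: 6.2
```

```bash
python3 - <<'E'
from h import *
s=arm.sense();print(s['t'],s['position'],yaw(s['ee_rot']),s['gripper_width'],s['grip_force'])
a=cap('scene','s2')
cv2.imwrite('pics/c2.png',cv2.resize(a['image'][150:270,110:270],(800,600),interpolation=cv2.INTER_CUBIC))
P=cloud(a);t=np.array(s['position']);p=np.radians(yaw(s['ee_rot'])-180);u=np.array([np.cos(p),np.sin(p),0]);w=np.array([-u[1],u[0],0])
m=(a['range_z']>0);X=P[m];D=X-t;L=np.stack([D@u,D@w,D[:,2]],1)
J=L[(L[:,0]>.06)&(L[:,0]<.1)&(abs(L[:,1])<.045)&(L[:,2]>-.005)&(L[:,2]<.035)]
for sgn in(1,-1):
    q=J[J[:,1]*sgn>0];print(sgn,len(q),q.min(0).round(4),q.max(0).round(4))
E=X[(abs(X[:,0]-.587)<.03)&(abs(X[:,1]+.249)<.03)&(X[:,2]>.045)&(X[:,2]<.09)];print('tube',len(E),E.min(0).round(4),E.max(0).round(4))
plan([.5126,-.2164,.040],157,1)
E
```

```text
7.575 [ 0.51282137 -0.21627156  0.12553244] 156.9951843580778 0.05159791932959714 6.187371164560318
1 102 [0.0604 0.0196 0.0045] [0.0969 0.0364 0.0259]
-1 106 [ 0.0602 -0.0356  0.004 ] [ 0.0972 -0.0181  0.0261]
tube 166 [ 0.5752 -0.2628  0.045 ] [ 0.6027 -0.2358  0.0789]
[0.001, -0.004, 0.57] [0.001, -0.001, 0.001]
```

View pics/c2.png

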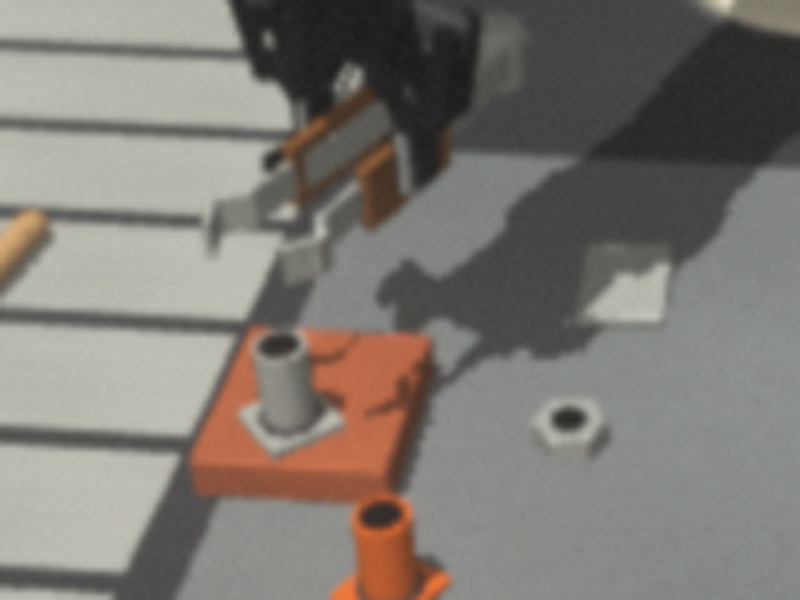

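The jaws hover above the tube (tube top at crop (280,345), jaws at (230,220) and (305,255)), and the numbers are centred within 1–2 mm. I lower the tongs.

>>> {"op": "move_arm", "data": {"motion": [{"linear": [0,-0.006,0.06],"twist": [0,0,0]},{"linear": [0,-0.006,0.14],"twist": [0,0,0]},{"linear": [0,-0.006,0.22],"twist": [0,0,0]},{"linear": [0,-0.006,0.3],"twist": [0,0,0]},{"linear": [0,-0.006,0.38],"twist": [0,0,0]},{"linear": [0,-0.006,0.46],"twist": [0,0,0]},{"linear": [0,-0.006,0.53],"twist": [0,0,0]},{"linear": [0,-0.006,0.565],"twist": [0,0,0]},{"linear": [0,-0.006,0.57],"twist": [0,0,0]},{"linear": [0,-0.006,0.57],"twist": [0,0,0]}]}}

```text
t: 8.88
position: [0.5127, -0.2174, 0.0406]
ee_rot: [[-0.92, 0.391, 0.001], [0.391, 0.92, -0.0], [-0.001, -0.0, -1.0]]
ft_force: [-0.3, -0.1, -2.1]
gripper_width: 0.0518
grip_force: 6.2
```

```bash
python3 - <<'E'
from h import *
s=arm.sense();print(s['t'],s['position'],yaw(s['ee_rot']),s['gripper_width'],s['grip_force'],s['ft_force'])
a=cap('scene','s3')
cv2.imwrite('pics/c3.png',cv2.resize(a['image'][190:265,130:230],(800,600),interpolation=cv2.INTER_CUBIC))
E
```

```text
8.875 [ 0.51266172 -0.21742918  0.04057086] 156.99294059428814 0.05181551300166833 6.189761683344841 [-0.3037792  -0.10019142 -2.07613958]
```

View pics/c3.png

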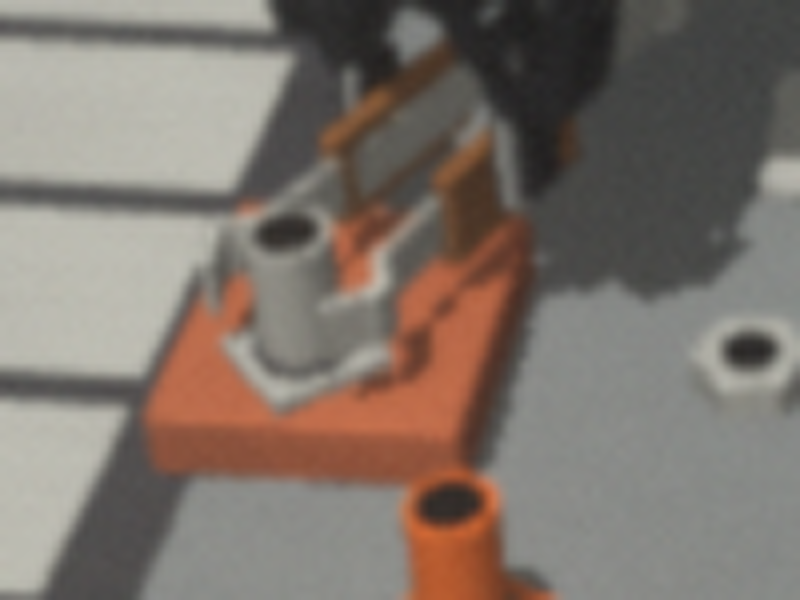

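The tube stands between the two jaws (tube top (288,235), right jaw (360,300), left jaw (215,275)), so I close them.

>>> {"op": "move_arm", "data": {"motion": [{"linear": [0,0,0],"twist": [0,0,0]},{"linear": [0,0,0],"twist": [0,0,0]},{"linear": [0,0,0],"twist": [0,0,0]},{"linear": [0,0,0],"twist": [0,0,0]},{"linear": [0,0,0],"twist": [0,0,0]},{"linear": [0,0,0],"twist": [0,0,0]},{"linear": [0,0,0],"twist": [0,0,0]},{"linear": [0,0,0],"twist": [0,0,0]}], "grip": 1, "newtons": 45}}

```text
t: 9.93
position: [0.5126, -0.2174, 0.0403]
ee_rot: [[-0.92, 0.391, 0.0], [0.391, 0.92, -0.0], [-0.0, 0.0, -1.0]]
ft_force: [2.0, -0.4, 0.3]
gripper_width: 0.0364
grip_force: 45.2
```

>>> {"op": "move_arm", "data": {"motion": [{"linear": [0,0,-0.03],"twist": [0,0,0]},{"linear": [0,0,-0.1],"twist": [0,0,0]},{"linear": [0,0,-0.2],"twist": [0,0,0]},{"linear": [0,0,-0.35],"twist": [0,0,0]},{"linear": [0,0,-0.5],"twist": [0,0,0]},{"linear": [0,0,-0.65],"twist": [0,0,0]},{"linear": [0,0,-0.8],"twist": [0,0,0]},{"linear": [0,0,-0.9],"twist": [0,0,0]},{"linear": [0,0,-0.9],"twist": [0,0,0]}]}}

```text
t: 11.05
position: [0.5129, -0.2175, 0.1766]
ee_rot: [[-0.92, 0.391, 0.002], [0.391, 0.92, -0.001], [-0.002, 0.0, -1.0]]
ft_force: [0.1, 0.4, -2.8]
gripper_width: 0.0364
grip_force: 45.3
```

```bash
python3 - <<'E'
from h import *
s=arm.sense();print(s['t'],s['position'],yaw(s['ee_rot']),s['gripper_width'],s['grip_force'],s['ft_force'])
a=cap('scene','s4')
cv2.imwrite('pics/c4.png',cv2.resize(a['image'][130:265,100:280],(800,600),interpolation=cv2.INTER_CUBIC))
P=cloud(a);t=np.array(s['position']);p=np.radians(yaw(s['ee_rot'])-180);u=np.array([np.cos(p),np.sin(p),0]);w=np.array([-u[1],u[0],0])
X=P[a['range_z']>0];D=X-t;L=np.stack([D@u,D@w,D[:,2]],1)
J=L[(L[:,0]>.05)&(L[:,0]<.12)&(abs(L[:,1])<.045)&(L[:,2]>-.035)&(L[:,2]<.055)]
for z in np.arange(-.03,.05,.005):
    q=J[abs(J[:,2]-z)<.0025]
    if len(q)>2: print(z.round(3),len(q),q.min(0).round(4),q.max(0).round(4))
# mouth rim: scene s0 fit of plane/circle on rim-most points
c=load('s0');Q=cloud(c);b=load('t0');T=cloud(b)
for C,I in((Q,c),(T,b)):
    X=C[(I['range_z']>0)&(C[...,2]>.12)&(C[...,2]<.265)&(C[...,1]>.3)&(C[...,1]<.40)&(C[...,0]>.5)&(C[...,0]<.69)]
    for k in(.10,.15,.2):
        f=X[:,1]+k*X[:,0]; q=X[f<np.percentile(f,1)+.006]; print(k,len(q),q.min(0).round(3),q.max(0).round(3),np.polyfit(q[:,0],q[:,1],1).round(3))
E
```

```text
11.05 [ 0.51292027 -0.21753255  0.17658333] 156.99159633791032 0.03638731845193372 45.2682309737429 [ 0.14520649  0.38913677 -2.81293691]
-0.015 23 [ 0.072  -0.0224 -0.0161] [ 0.1067  0.025  -0.0125]
-0.01 97 [ 0.0671 -0.0274 -0.0123] [ 0.1056  0.0269 -0.0077]
-0.005 24 [ 0.0754 -0.0121 -0.0075] [ 0.0969  0.0146 -0.0032]
0.0 23 [ 0.0507 -0.0097 -0.0023] [0.0941 0.0214 0.0025]
0.005 43 [ 0.0503 -0.0111  0.0028] [0.0966 0.0212 0.0075]
0.01 41 [ 0.0507 -0.0087  0.0075] [0.0966 0.0227 0.0125]
0.015 37 [ 0.051  -0.0218  0.0125] [0.0958 0.0222 0.0173]
0.02 67 [ 0.0502 -0.0221  0.0175] [0.0967 0.0231 0.0225]
0.025 29 [ 0.0539 -0.0074  0.0225] [0.0977 0.0212 0.0271]
0.03 24 [ 0.0736 -0.0053  0.0276] [0.0956 0.0146 0.0322]
0.035 65 [ 0.0686 -0.0134  0.0326] [0.0944 0.0133 0.036 ]
0.1 331 [0.529 0.328 0.127] [0.66  0.347 0.256] [-0.115  0.407]
0.15 348 [0.529 0.328 0.127] [0.659 0.351 0.256] [-0.141  0.423]
0.2 199 [0.529 0.33  0.127] [0.643 0.351 0.256] [-0.164  0.436]
0.1 159 [0.53  0.33  0.123] [0.656 0.349 0.258] [-0.118  0.411]
0.15 173 [0.53  0.33  0.123] [0.656 0.352 0.258] [-0.138  0.423]
0.2 111 [0.53  0.331 0.125] [0.647 0.353 0.258] [-0.161  0.436]
```

View pics/c4.png

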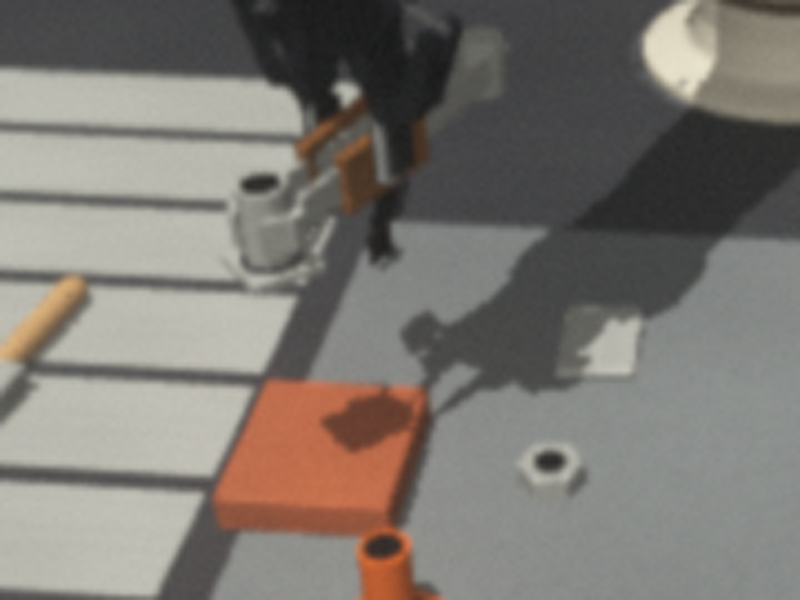

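The foot is held upright and level in the tongs (tube top crop (260,185)), clear of the brick. Next I carry it to the mouth.

```bash
python3 -c "
from h import *
plan([.5745,.1935,.178],262,4,turn=105)"
```

```text
[0.173, 0.671, -0.004] [-0.0, 0.001, -0.875]
[-0.142, 0.678, -0.004] [0.0, 0.0, -0.875]
[-0.427, 0.545, -0.004] [0.0, 0.0, -0.875]
[-0.624, 0.3, -0.004] [0.0, 0.0, -0.875]
```

>>> {"op": "move_arm", "data": {"motion": [{"linear": [0.01,0.05,0],"twist": [0,0,-0.07]},{"linear": [0.04,0.15,0],"twist": [0,0,-0.2]},{"linear": [0.08,0.3,0],"twist": [0,0,-0.4]},{"linear": [0.12,0.45,0],"twist": [0,0,-0.6]},{"linear": [0.155,0.6,0],"twist": [0,0,-0.78]},{"linear": [0.173,0.671,0],"twist": [0,0,-0.875]}]}}

```text
t: 11.85
position: [0.5277, -0.1131, 0.1744]
ee_rot: [[-0.998, -0.061, -0.001], [-0.061, 0.998, 0.0], [0.001, 0.0, -1.0]]
ft_force: [-0.4, -0.3, -2.6]
gripper_width: 0.0364
grip_force: 45.4
```

>>> {"op": "move_arm", "data": {"motion": [{"linear": [-0.03,0.14,0],"twist": [0,0,-0.18]},{"linear": [-0.06,0.27,0],"twist": [0,0,-0.35]},{"linear": [-0.09,0.41,0],"twist": [0,0,-0.53]},{"linear": [-0.115,0.54,0],"twist": [0,0,-0.7]},{"linear": [-0.142,0.678,0],"twist": [0,0,-0.875]}]}}

```text
t: 12.48
position: [0.5432, -0.0113, 0.1746]
ee_rot: [[-0.869, -0.495, -0.001], [-0.495, 0.869, -0.0], [0.001, 0.0, -1.0]]
ft_force: [-1.4, 0.1, -2.8]
gripper_width: 0.0365
grip_force: 45.4
```

>>> {"op": "move_arm", "data": {"motion": [{"linear": [-0.085,0.11,0],"twist": [0,0,-0.18]},{"linear": [-0.17,0.22,0],"twist": [0,0,-0.35]},{"linear": [-0.256,0.33,0],"twist": [0,0,-0.53]},{"linear": [-0.34,0.44,0],"twist": [0,0,-0.7]},{"linear": [-0.427,0.545,0],"twist": [0,0,-0.875]}]}}

```text
t: 13.1
position: [0.5588, 0.0914, 0.1746]
ee_rot: [[-0.56, -0.828, -0.001], [-0.828, 0.56, -0.0], [0.001, 0.0, -1.0]]
ft_force: [0.4, 0.2, -3.1]
gripper_width: 0.0366
grip_force: 45.4
```

```bash
python3 -c "
from h import *
s=arm.sense();print(s['t'],s['position'],yaw(s['ee_rot']),s['gripper_width'],s['grip_force'])
plan([.5745,.1935,.178],262,1)"
```

```text
13.1 [0.55876669 0.09142114 0.17462899] -124.0717566244173 0.0365750589082958 45.39667050121352
[-0.622, 0.294, -0.023] [0.001, -0.001, -0.869]
```

>>> {"op": "move_arm", "data": {"motion": [{"linear": [-0.12,0.057,-0.01],"twist": [0,0,-0.22]},{"linear": [-0.24,0.113,-0.02],"twist": [0,0,-0.44]},{"linear": [-0.35,0.166,-0.023],"twist": [0,0,-0.6]},{"linear": [-0.46,0.22,-0.023],"twist": [0,0,-0.75]},{"linear": [-0.55,0.26,-0.023],"twist": [0,0,-0.84]},{"linear": [-0.6,0.285,-0.023],"twist": [0,0,-0.869]},{"linear": [-0.622,0.294,-0.023],"twist": [0,0,-0.869]},{"linear": [-0.622,0.294,-0.023],"twist": [0,0,-0.869]},{"linear": [-0.622,0.294,-0.023],"twist": [0,0,-0.869]},{"linear": [-0.622,0.294,-0.023],"twist": [0,0,-0.869]}]}}

```text
t: 14.35
position: [0.575, 0.1925, 0.1787]
ee_rot: [[-0.143, -0.99, 0.0], [-0.99, 0.143, -0.0], [0.0, -0.0, -1.0]]
ft_force: [0.1, 0.3, -2.8]
gripper_width: 0.0366
grip_force: 45.4
```

```bash
python3 - <<'E'
from h import *
s=arm.sense();print(s['t'],s['position'],yaw(s['ee_rot']),s['gripper_width'],s['grip_force'],s['ft_force'],np.abs(s['joint_vel']).max())
a=cap('scene','s5')
cv2.imwrite('pics/c5.png',cv2.resize(a['image'][110:300,270:512],(764,600),interpolation=cv2.INTER_CUBIC))
P=cloud(a);t=np.array(s['position']);p=np.radians(yaw(s['ee_rot'])-180);u=np.array([np.cos(p),np.sin(p),0]);w=np.array([-u[1],u[0],0])
X=P[a['range_z']>0];D=X-t;L=np.stack([D@u,D@w,D[:,2]],1)
J=(L[:,0]>.05)&(L[:,0]<.115)&(abs(L[:,1])<.045)&(L[:,2]>-.03)&(L[:,2]<.05)
print(J.sum(),X[J].min(0),X[J].max(0),L[J].min(0),L[J].max(0))
B=L[J];q=B[B[:,2]>.028];print('tube top',q.min(0),q.max(0));q=B[B[:,2]<-.008];print('plate',q.min(0),q.max(0))
m=np.array([.595,.339,.19])-t;print('mouth in tongs frame',m@u,m@w,m[2])
E
```

```text
14.35 [0.57499943 0.19246697 0.17873456] -98.22156507000567 0.0366214007202645 45.4012528876774 [ 0.10249585  0.25116067 -2.80536093] 0.00243070759773581
555 [0.57068326 0.24013276 0.16114194] [0.6139488  0.2992985  0.21392537] [ 0.05001826 -0.02676461 -0.01759263] [0.10656631 0.0140045  0.0351908 ]
tube top [ 0.06800682 -0.01498647  0.02809459] [0.09308487 0.01385082 0.0351908 ]
plate [ 0.05239206 -0.02676461 -0.01759263] [ 0.10656631  0.01275802 -0.00823746]
mouth in tongs frame 0.14788714909090214 0.0011594223318908484 0.011265438158876873
```

View pics/c5.png

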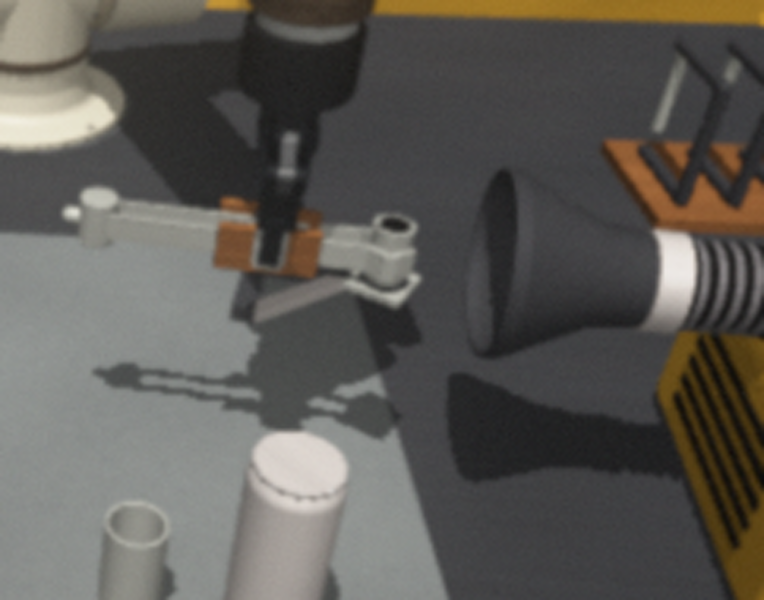

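The foot (crop (395,260)) is held still in the tongs, 67 mm in front of the mouth and within about 2 mm of its middle. The extractor is untouched.

```bash
python3 -c "
from station import arm
print(arm.hand_in())"
```

```text
the job is handed in; nothing more can be done
None
```

The job is handed in: the post foot is held still in the spring tongs, about 67 mm in front of the fume extractor's mouth and centred to about 2 mm, after 14.4 s on the robot's clock.

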